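Make up two customers' orders at the garden-shop counter

TASK

Make up the two customers' orders from the stock on the counter: the blue tray gets the potted cactus and the green bottle of plant food, the orange tray gets the amber bottle of leaf oil and the yellow carton of feed sticks. Stand each one upright on the floor of a compartment of its own (either compartment of its tray will do), setting it down without dropping it. Leave the blue bottle and the white jar standing where they are.

Things in the scene. Friction and masses are not known exactly. Their poses are not given: they have to be found in the camera images.
- cactus_center (a point): Small round cactus in a terracotta pot, about 0.17 kg, 86 mm high. The pot tapers from 42 mm diameter at the foot to 54 mm; its upright collar, 60 mm in diameter, from 31 to 55 mm above the underside, is the place to hold it; the cactus above is 46 mm across. Loose, upright on the counter, any yaw. This point: on its upright axis, half-way up, 43 mm above its underside; z up.
- green_bottle_center (a point): Flat green bottle of plant food, yellow label, dark green cap, about 0.18 kg, 100 mm high. Body 66 mm (its x axis) by 42 mm (its y axis) up to 62 mm above the underside, narrower shoulder to 76 mm, then a round cap, 31 mm in diameter, from 80 mm up. Loose, upright on the counter, any yaw. This point: on its upright axis, half-way up, 50 mm above its underside; z up.
- amber_bottle_center (a point): Round amber glass bottle of leaf oil with white label and black cap, about 0.14 kg, 95 mm high. Body 48 mm in diameter up to 60 mm above the underside, cap 29 mm in diameter from 76 mm to the top. Loose, upright on the counter, any yaw. This point: on its upright axis, half-way up, 47.5 mm above its underside; z up.
- yellow_carton_center (a point): Upright yellow carton of plant-feed sticks with a green band, about 0.11 kg, 58 mm (its x axis) by 34 mm (its y axis), 76 mm high. Loose, upright on the counter, any yaw. This point: on its upright axis, half-way up, 38 mm above its underside; z up.
- blue_bottle_center (a point): Blue bottle with white cap, of the same form and size as the green one (66 by 42 mm, 100 mm high). Not ordered: it stays. Loose, upright on the counter, any yaw. This point: on its upright axis, half-way up, 50 mm above its underside; z up.
- white_jar_center (a point): Round white jar with a red lid, 60 mm in diameter, 74 mm high. Not ordered: it stays. Loose, upright on the counter, any yaw. This point: on its upright axis, half-way up, 37 mm above its underside; z up.
- blue_tray: Blue plastic order tray, fixed: 180 mm long (its x), 92 mm wide (its y), 25 mm high. A cross wall makes two compartments, 84 by 84 mm inside, centred 44 mm either way from the middle along its x, empty at the start; walls 4 mm, floor 3 mm thick, so walls rise 22 mm above the floor. A 50 mm wide lip at rim height juts 11 mm out at each end. Origin: centre of the underside, on the counter; z up.
- orange_tray: Orange plastic order tray, fixed: 180 mm long (its x), 92 mm wide (its y), 25 mm high. A cross wall makes two compartments, 84 by 84 mm inside, centred 44 mm either way from the middle along its x, empty at the start; walls 4 mm, floor 3 mm thick, so walls rise 22 mm above the floor. A 50 mm wide lip at rim height juts 11 mm out at each end. Origin: centre of the underside, on the counter; z up.
Not all that is in view belongs to the job. There is more than one size of the part that bears green_bottle_center; the job needs the smaller. Of the things like the part that bears white_jar_center, leave any that is pink; of the rest the larger one is meant.

How it is judged:
At the end, for the whole second after the job is handed in: Cactus and green bottle in the blue tray, amber bottle and yellow carton in the orange one, one to a compartment: within 26 mm of its centre along each tray axis, foot within 6 mm of the floor, tilt under 0.1 rad, at rest. Blue bottle and white jar upright, within 25 mm of their start ((x of cactus_center in the frame of blue_tray between -0.07 and -0.018 m or x of cactus_center in the frame of blue_tray between 0.018 and 0.07 m) and y of cactus_center in the frame of blue_tray between -0.026 and 0.026 m and z of cactus_center in the frame of blue_tray between 0.04 and 0.052 m and angle between each of cactus_center, green_bottle_center, amber_bottle_center, yellow_carton_center, blue_bottle_center, white_jar_center's own z axis and vertical below 0.1 rad and linear speed of each of cactus, green_bottle, amber_bottle, yellow_carton, blue_bottle, white_jar below 0.02 m/s and (x of green_bottle_center in the frame of blue_tray between -0.07 and -0.018 m or x of green_bottle_center in the frame of blue_tray between 0.018 and 0.07 m) and y of green_bottle_center in the frame of blue_tray between -0.026 and 0.026 m and z of green_bottle_center in the frame of blue_tray between 0.047 and 0.059 m and (x of amber_bottle_center in the frame of orange_tray between -0.07 and -0.018 m or x of amber_bottle_center in the frame of orange_tray between 0.018 and 0.07 m) and y of amber_bottle_center in the frame of orange_tray between -0.026 and 0.026 m and z of amber_bottle_center in the frame of orange_tray between 0.0445 and 0.0565 m and (x of yellow_carton_center in the frame of orange_tray between -0.07 and -0.018 m or x of yellow_carton_center in the frame of orange_tray between 0.018 and 0.07 m) and y of yellow_carton_center in the frame of orange_tray between -0.026 and 0.026 m and z of yellow_carton_center in the frame of orange_tray between 0.035 and 0.047 m and distance of each of blue_bottle_center, white_jar_center from where it was at the start of the episode below 0.025 m); the robot touches nothing.
It fails at once if the blue bottle, which nobody ordered, is shifted by more than 25 mm or knocked over (distance of blue_bottle_center from where it was at the start of the episode above 0.025 m or angle between blue_bottle_center's own z axis and vertical above 0.35 rad).
It fails at once if the white jar, which nobody ordered, is shifted by more than 25 mm or knocked over (distance of white_jar_center from where it was at the start of the episode above 0.025 m or angle between white_jar_center's own z axis and vertical above 0.35 rad).
It fails at once if an ordered thing is dropped: it falls free of the fingers faster than 0.7 m/s (a drop of about 25 mm) ((linear speed of cactus above 0.7 m/s and contact force between the fingers and cactus below 0.01 N) or (linear speed of green_bottle above 0.7 m/s and contact force between the fingers and green_bottle below 0.01 N) or (linear speed of amber_bottle above 0.7 m/s and contact force between the fingers and amber_bottle below 0.01 N) or (linear speed of yellow_carton above 0.7 m/s and contact force between the fingers and yellow_carton below 0.01 N)).
It also fails if it takes over 109 s, if anything falls off the work surface, if the arm or the gripper's body presses on something with over 40 N, if the wrist force passes 120 N, or if a joint passes its speed limit or range.

ROBOT

A 6-joint arm with a two-finger parallel gripper is mounted at the origin on the work surface. World frame = base frame: x ahead of the robot, y to its left, z up, the work surface at z = 0. Lengths are in m, angles in rad, forces in N, time in s.
With the tool pointing down it reaches from about 0.425 to 0.95 m from the base axis. Payload 14.7 kg.
Tool frame: the origin (TCP) lies midway between the tips of the shut fingers; the grasp point (between the pads) lies 19 mm behind it; z points along the fingers, y is the line along which they close (so a half turn about z gives the same grasp; the last joint's range is limited). The gripper opens to 85 mm and grips with 20 to 120 N. Pads are 22 mm wide; open, the fingers measure 114 mm over their backs; the gripper's body (76 mm by 85 mm) begins 54 mm behind the grasp point. The pads swing forward as they close: fully open they stand 13 mm farther back than shut.
Start: joints at [-1.156, 0.48, 1.596, -0, 1.065, -0.047], TCP at [0.29, -0.582, 0.231] pointing down, gripper open.
Joint ranges: [-2.75, 2.75], [-0.82, 2.05], [0.23, 2.67], [-1.56, 4.7], [0.09, 2.69], [-2.92, 2.92]. Speed limits (rad/s): [1.89, 1.89, 2.39, 3.01, 3.01, 3.01].

INTERFACE

Orientations are given as a unit quaternion [w, x, y, z].
In Python, from bench import env gives the robot as it stands.
- The arm moves only by the shell command python3 -m crank 'ROWS' [FORCE]. ROWS is JSON, a list of rows, each an object with "travel": the shift along the tool's x, y, z in mm, a list of three; "dr": the turn, a rotation vector about the tool's x, y, z in degrees, a list of three; "jaw": the gripper's target within -1 to 1 (shut at 1, half-way at 0, fully open at -1). A call has 1 to 8 rows; each row shifts and turns the commanded pose from where the row before left it, along the tool's axes as they then stand; what a row does not reach is not made up. A row lasts 1/12 s, in which the tool goes at most 41.7 mm and 7.16 degrees, less where a joint would pass 70% of its speed; a pose out of reach is approached as far as the arm can. A call with a gripper value outside its range is refused whole. The fingers move at their own pace and stop on an object; FORCE is the grip in N (left out, the last holds). Time passes only in rows, so rows that do not move let the fingers close. It gives the time, the measured TCP pose, the force, the opening and the grip force at its end, in the units of the state.
- env.get_obs(): the state, without advancing time (a new reading comes with each control period).
- env.read_camera(name): name is "scene" or "top" or "wrist"; returns (picture, depth): 420x560x3 uint8, blue, green, red; 420x560 float32, m along the optical axis (not along the pixel's ray), 0 where there is no reading.
- env.calibration(name): a dict with "vfov" (degrees; the focal length in pixels is half the picture's height over the tangent of half this angle, whatever the lens; pixels are square), "cx", "cy" (the principal point, pixels), "cam_to_world" (4x4, takes a point from camera to world coordinates); the wrist camera has in their place "hand_eye" (4x4, takes a point from camera to tool coordinates, whose origin is the TCP and whose axes are the flange's). Camera axes: x right, y up, looking along -z (the intrinsics and any distortion apply to the point x, -y, -z); pixel columns grow to the right and rows downward; lengths in m; the calibration is good to about 2 mm. A picture is of the moment at which its call begins: read the wrist's pose just before it. calibration takes no time and is no camera call.
- env.close_job(): hands the job in; it is judged then, once.
The state is a dict: "clock": time; "joint_positions": joint angles; "qvel": joint speeds; "joint_torque": joint torques, N m; "tool_pos": TCP position; "ee_rot": TCP orientation; "force": force on the tool from outside, world axes, zero at the start; "wrist_torque": the same for the moment, N m; "width": finger opening in m; "grasp_force": force on a finger pad.
Only numpy, scipy, OpenCV 4.12 (cv2) and the standard library are available. Lean on these libraries where they do the work, as an engineer would, in place of code of your own. Each camera call takes 0.05 s, during which the arm holds its last target. There are 200 camera calls.

## Working session

There is one attempt and no reset: what is moved stays moved. The work goes in short steps, Python scripts to look and compute and a shell command to move; the robot and the scene stay as the last step left them, time stands still between calls to the robot, and variables do not carry over. Pictures are saved under pics/ and viewed, at most 14 in all, crops included, and the job is handed in when it is done.

```bash
mkdir -p pics; ls; python3 - <<'E'
from bench import env
import cv2,numpy as np
print(env.get_obs())
for n in("scene","top","wrist"):
    o=env.get_obs()
    im,d=env.read_camera(n); cv2.imwrite(f"pics/{n}0.png",im); np.savez(f"pics/{n}0.npz",im=im,d=d,p=o["tool_pos"],q=o["ee_rot"])
    print(n,env.calibration(n),(d>0).mean())
E
```

```text
pics
{'clock': 0.0, 'joint_positions': array([-1.15558953e+00,  4.80836038e-01,  1.59686858e+00, -1.60821253e-05,
        1.06508215e+00, -4.65969073e-02]), 'qvel': array([ 0.00069606, -0.00018305, -0.00199984,  0.00033042,  0.00097487,
       -0.00016817]), 'joint_torque': array([-7.83099877e-04, -9.50658059e+01, -4.30182695e+01, -2.76374949e-04,
        1.25324540e-02,  5.17224953e-05]), 'tool_pos': array([ 0.28946885, -0.58153415,  0.23067163]), 'ee_rot': array([-5.85654268e-04,  9.73459331e-01,  2.28859289e-01, -1.16331359e-04]), 'force': array([ 0.54679974,  0.0205746 , -0.62320328]), 'wrist_torque': array([ 0.05659049,  0.05235441, -0.00105732]), 'grasp_force': 0.0, 'width': 0.08567224584382742}
scene {'vfov': 57.3575674330972, 'cx': 276.8820906553408, 'cy': 205.25688687068367, 'cam_to_world': array([[-0.27071656, -0.77372409,  0.57276834,  0.85225074],
       [ 0.96263957, -0.22137012,  0.15594975,  0.12421833],
       [ 0.00613172,  0.59358765,  0.80474599,  0.63437335],
       [ 0.        ,  0.        ,  0.        ,  1.        ]])} 0.996062925170068
top {'vfov': 57.31907219768763, 'cx': 280.84832960355544, 'cy': 203.11384896683472, 'cam_to_world': array([[-0.00762036,  0.99938716, -0.03416486,  0.41816372],
       [-0.99968579, -0.00842963, -0.02360626, -0.0064502 ],
       [-0.02387979,  0.03397424,  0.99913738,  0.84635601],
       [ 0.        ,  0.        ,  0.        ,  1.        ]])} 0.9959566326530612
wrist {'vfov': 65.48717159978163, 'cx': 282.289652878204, 'cy': 215.51690589230225, 'hand_eye': array([[-1.00509313e-04,  9.53188362e-01,  3.02377142e-01,
         7.70401900e-02],
       [ 9.99999992e-01,  7.36098717e-05,  1.00355598e-04,
         6.23790285e-04],
       [ 7.33998451e-05,  3.02377150e-01, -9.53188362e-01,
        -1.43618413e-01],
       [ 0.00000000e+00,  0.00000000e+00,  0.00000000e+00,
         1.00000000e+00]])} 0.9961011904761905
```

View pics/top0.png

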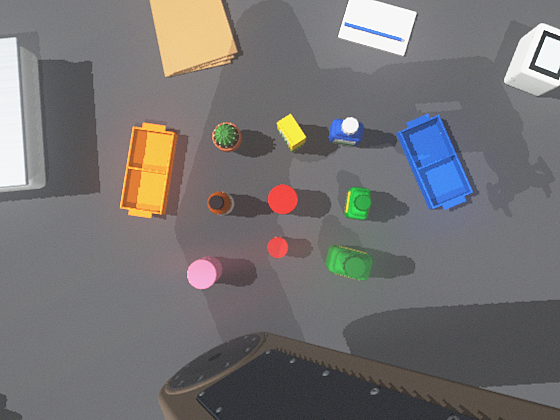

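View pics/scene0.png

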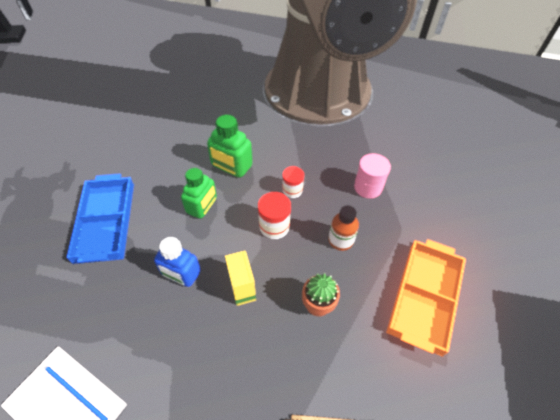

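Top view, left to right:
- Orange tray at (149,170), cactus at (226,136), amber bottle at (219,203), carton at (291,132), blue bottle at (347,131) and blue tray at (435,161).
- Green bottle candidates: small at (358,203) and large at (349,263). The job needs the smaller, (358,203).
- Jar candidates: large red-lidded at (283,199), small red-lidded at (278,247) and pink at (203,273). Leaving out pink, the larger one, (283,199), is the jar meant.

```bash
cat > h.py <<'E'
import cv2,numpy as np
from bench import env
from scipy.spatial.transform import Rotation as R
def T_of(name,p=None,q=None):
    c=env.calibration(name)
    if name!="wrist": return c,c["cam_to_world"]
    T=np.eye(4);T[:3,:3]=R.from_quat(np.roll(q,-1)).as_matrix();T[:3,3]=p
    return c,T@c["hand_eye"]
def cloud(name,d,p=None,q=None):
    c,T=T_of(name,p,q); f=210/np.tan(np.radians(c["vfov"]/2))
    v,u=np.mgrid[:420,:560]
    P=np.stack([(u-c["cx"])/f*d,-(v-c["cy"])/f*d,-d],-1)
    W=P@T[:3,:3].T+T[:3,3]; W[d<=0]=np.nan
    return W
HUE={"green":(45,80,110,40),"yellow":(22,34,140,90),"blue":(105,128,140,50),"orange":(8,18,190,140),"red":(172,5,170,120),"amber":(4,14,120,40)}
def mask(im,c):
    h,s,v=[a.astype(int) for a in cv2.split(cv2.cvtColor(im,cv2.COLOR_BGR2HSV))]
    a,b,sm,vm=HUE[c]; hh=(h>=a)&(h<=b) if a<=b else (h>=a)|(h<=b)
    return hh&(s>=sm)&(v>=vm)
def load(n):
    z=np.load(f"pics/{n}.npz");return z["im"],z["d"],z["p"],z["q"]
def blobs(W,zmin=.02,minpx=60):
    """connected components of points above the counter"""
    m=(np.nan_to_num(W[...,2])>zmin).astype(np.uint8)
    n,l,st,ce=cv2.connectedComponentsWithStats(m)
    return [(l==i,ce[i]) for i in range(1,n) if st[i,4]>minpx]
def rect(P):
    (c,s,a)=cv2.minAreaRect((P[:,:2]*1000).astype(np.float32)); return np.round(c),np.round(s),round(a,1)
E
python3 - <<'E'
from h import *
C={}
for n in("top","scene"):
    im,d,p,q=load(n+"0");W=cloud(n,d)
    print(n,"table z",np.nanmedian(W[...,2][200:300,100:180]))
    for m,c in blobs(W,.012):
        P=W[m]; 
        if len(P)>12000 or np.linalg.norm(np.median(P[:,:2],0))<.3: continue
        zt=np.percentile(P[:,2],98); t=P[P[:,2]>zt-.006]
        print(n,c.round(),len(P),"ztop %.3f"%zt,"topctr",(t[:,:2].mean(0)*1000).round(),"top",rect(t)[1],"all",*rect(P),"bgr",np.median(im[m],0))
E
python3 - <<'E'
import cv2,numpy as np
a=cv2.imread('pics/top0.png')[100:300,180:400];b=cv2.imread('pics/scene0.png')[100:320,140:400]
cv2.imwrite('pics/crop1.png',np.hstack([cv2.resize(a,(400,364)),cv2.resize(b,(400,364))]))
E
```

```text
top table z -0.0003163302349917796
top [192.  31.] 2211 ztop 0.015 topctr [831. 207.] top [170. 150.] all [840. 205.] [170. 150.] 17.2 bgr [140. 202. 238.]
top [372.  31.] 182 ztop 0.016 topctr [ 821. -190.] top [129.   9.] all [ 821. -190.] [129.   9.] 72.9 bgr [242.  141.   85.5]
top [536.  61.] 2868 ztop 0.080 topctr [ 736. -519.] top [ 78. 107.] all [ 739. -528.] [ 83. 111.] 67.7 bgr [238. 239. 239.]
top [ 20. 120.] 5976 ztop 0.101 topctr [620. 549.] top [299.  54.] all [630. 576.] [300.  99.] 4.1 bgr [239. 235. 230.]
top [291. 133.] 631 ztop 0.079 topctr [592.  -9.] top [59. 34.] all [592.  -9.] [59. 35.] 33.4 bgr [ 73. 238. 246.]
top [435. 162.] 1203 ztop 0.028 topctr [ 532. -316.] top [202.  93.] all [ 532. -316.] [202.  94.] 22.2 bgr [226. 120.  62.]
top [346. 132.] 798 ztop 0.102 topctr [ 594. -124.] top [30. 29.] all [ 594. -124.] [66. 43.] 81.4 bgr [203. 119.  77.]
top [147. 170.] 1126 ztop 0.027 topctr [521. 304.] top [ 94. 202.] all [520. 304.] [ 94. 202.] 81.2 bgr [ 71. 181. 248.]
top [226. 137.] 684 ztop 0.086 topctr [585. 125.] top [35. 37.] all [585. 125.] [58. 58.] 
[... 1761 characters left out ...]
p 0.096 topctr [450. 141.] top [27. 26.] all [454. 141.] [38. 48.] 2.0 bgr [ 69. 103. 151.]
scene [176. 262.] 1418 ztop 0.101 topctr [ 598. -123.] top [31. 30.] all [ 599. -123.] [64. 41.] 81.8 bgr [246. 139.  88.]
scene [429. 297.] 1937 ztop 0.027 topctr [532. 304.] top [ 92. 203.] all [521. 304.] [ 92. 203.] 81.2 bgr [ 99. 185. 254.]
scene [240. 277.] 1044 ztop 0.078 topctr [595.  -8.] top [59. 34.] all [594. -10.] [60. 35.] 32.4 bgr [135. 252. 255.]
scene [320. 294.] 1198 ztop 0.086 topctr [588. 126.] top [36. 35.] all [589. 126.] [55. 59.] 4.0 bgr [ 90. 135. 126.]
scene [ 75. 394.] 442 ztop 0.016 topctr [ 824. -188.] top [130.   8.] all [ 823. -190.] [130.   8.] 72.7 bgr [253. 165.  86.]
```

View pics/crop1.png

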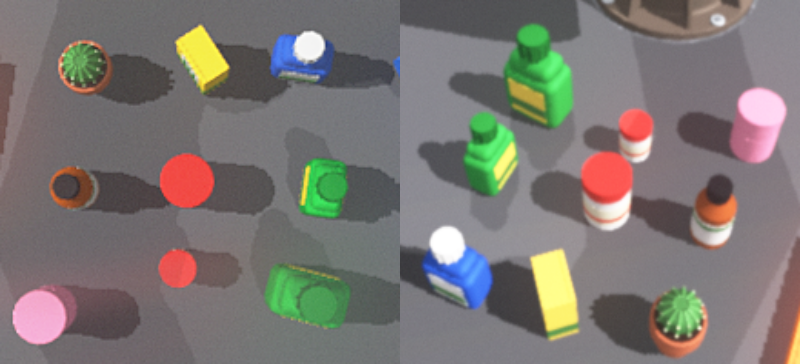

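Crop confirms the choices. The small green bottle is 66x43 and 101 mm high (the large one is 86x56x131), and the big red-lidded jar is 58 mm across and 76 mm high. I'll move over the green bottle first.

```bash
cat >> h.py <<'E'
def plan(x,y,z,ang):
    """tool-axis shift (mm) and z-turn (deg) from the measured pose to the target, shift first"""
    o=env.get_obs();M=R.from_quat(np.roll(o["ee_rot"],-1)).as_matrix()
    t=M.T@(np.array([x,y,z])-o["tool_pos"]*1000)
    a=np.degrees(np.arctan2(M[1,1],M[0,1]))
    print("t=%.1f pos"%o["clock"],(o["tool_pos"]*1000).round(1),"ang %.1f"%a,"SHIFT",t.round(1),"len %.0f"%np.linalg.norm(t),"TURNz %.1f"%(((a-ang)+180)%360-180),"width %.1f grip %.1f"%(o["width"]*1000,o["grasp_force"]),"F",o["force"].round(1))
E
A='{"travel":[23.9,-22.9,0],"dr":[0,0,0],"jaw":-1}'
python3 -m crank '[{"travel":[24,-23,0],"dr":[0,0,0],"jaw":-1},{"travel":[24,-23,0],"dr":[0,0,0],"jaw":-1},{"travel":[24,-23,0],"dr":[0,0,0],"jaw":-1},{"travel":[24,-23,0],"dr":[0,0,0],"jaw":-1},{"travel":[24,-23,0],"dr":[0,0,0],"jaw":-1},{"travel":[24,-23,0],"dr":[0,0,0],"jaw":-1},{"travel":[24,-23,0],"dr":[0,0,0],"jaw":-1}]' 40
python3 -m crank '[{"travel":[24,-23,0],"dr":[0,0,0],"jaw":-1},{"travel":[24,-23,0],"dr":[0,0,0],"jaw":-1},{"travel":[24,-23,0],"dr":[0,0,0],"jaw":-1},{"travel":[24,-23,0],"dr":[0,0,0],"jaw":-1},{"travel":[24,-23,0],"dr":[0,0,0],"jaw":-1},{"travel":[24,-23,0],"dr":[0,0,0],"jaw":-1},{"travel":[24,-23,0],"dr":[0,0,0],"jaw":-1}]'
python3 -m crank '[{"travel":[0,0,0],"dr":[0,0,6],"jaw":-1},{"travel":[0,0,0],"dr":[0,0,6],"jaw":-1},{"travel":[0,0,0],"dr":[0,0,6],"jaw":-1},{"travel":[0,0,0],"dr":[0,0,6],"jaw":-1},{"travel":[0,0,0],"dr":[0,0,6],"jaw":-1},{"travel":[0,0,0],"dr":[0,0,6],"jaw":-1},{"travel":[0,0,0],"dr":[0,0,0],"jaw":-1}]'
python3 - <<'E'
from h import *
plan(445,-146,33,-100)
o=env.get_obs();im,d=env.read_camera("wrist");W=cloud("wrist",d,o["tool_pos"],o["ee_rot"])
cv2.imwrite("pics/w1.png",im)
for m,c in blobs(W,.03):
    P=W[m];zt=np.percentile(P[:,2],98);t=P[P[:,2]>zt-.006]
    print(c.round(),len(P),"ztop %.3f"%zt,"topctr",(t[:,:2].mean(0)*1000).round(),"all",*rect(P))
E
```

```text
clock: 0.73
tool_pos: [0.3684, -0.3613, 0.2312]
ee_rot: [-0.0, 0.973, 0.229, -0.0]
force: [0.4, 0.5, -0.8]
width: 0.0854
grasp_force: 0.0
clock: 1.32
tool_pos: [0.4471, -0.1423, 0.2313]
ee_rot: [-0.0, 0.973, 0.229, 0.0]
force: [1.3, -0.5, -0.7]
width: 0.0857
grasp_force: 0.0
clock: 1.9
tool_pos: [0.4469, -0.1439, 0.2312]
ee_rot: [-0.0, 0.996, -0.086, -0.0]
force: [-0.7, 0.3, 0.4]
width: 0.0851
grasp_force: 0.0
t=1.9 pos [ 446.9 -143.9  231.2] ang -99.9 SHIFT [ -1.4   2.4 198.2] len 198 TURNz 0.1 width 85.1 grip 0.0 F [-0.7  0.3  0.4]
[231.  34.] 4395 ztop 0.102 topctr [ 594. -125.] all [ 594. -125.] [66. 42.] 80.5
[102.  59.] 4634 ztop 0.078 topctr [593. -10.] all [592. -10.] [59. 36.] 32.1
[  7. 102.] 777 ztop 0.054 topctr [575. 100.] all [577. 105.] [18. 52.] 67.9
[285. 192.] 2704 ztop 0.102 topctr [ 445. -147.] all [ 445. -147.] [42. 64.] 81.3
[132. 213.] 3786 ztop 0.076 topctr [454.   8.] all [453.   9.] [59. 60.] 33.8
[ 24. 235.] 2223 ztop 0.087 topctr [444. 128.] all [447. 133.] [35. 48.] 84.8
[284. 311.] 6074 ztop 0.131 topctr [ 325. -126.] all [ 326. -126.] [85. 52.] 75.9
[271. 371.] 41966 ztop 0.323 topctr [ 462. -147.] all [396.  -1.] [ 91. 447.] 20.5
```

Wrist view agrees to 1–2 mm, so I'll descend, grip and lift a little.

```bash
python3 -m crank '[{"travel":[-0.8,1.5,33],"dr":[0,0,0],"jaw":-1},{"travel":[-0.8,1.5,33],"dr":[0,0,0],"jaw":-1},{"travel":[0,0,33],"dr":[0,0,0],"jaw":-1},{"travel":[0,0,33],"dr":[0,0,0],"jaw":-1},{"travel":[0,0,26],"dr":[0,0,0],"jaw":-1},{"travel":[0,0,20],"dr":[0,0,0],"jaw":-1},{"travel":[0,0,14],"dr":[0,0,0],"jaw":-1},{"travel":[0,0,6],"dr":[0,0,0],"jaw":-1}]'
python3 -m crank '[{"travel":[0,0,0],"dr":[0,0,0],"jaw":0.3},{"travel":[0,0,0],"dr":[0,0,0],"jaw":0.6},{"travel":[0,0,0],"dr":[0,0,0],"jaw":1},{"travel":[0,0,0],"dr":[0,0,0],"jaw":1},{"travel":[0,0,0],"dr":[0,0,0],"jaw":1},{"travel":[0,0,0],"dr":[0,0,0],"jaw":1},{"travel":[0,0,0],"dr":[0,0,0],"jaw":1}]' 40
python3 -c "from h import *;plan(445,-146,260,-100)"
```

```text
clock: 2.62
tool_pos: [0.4439, -0.1462, 0.0314]
ee_rot: [-0.0, 0.997, -0.081, -0.001]
force: [-1.1, 0.4, 0.0]
width: 0.0851
grasp_force: 0.0
clock: 3.2
tool_pos: [0.4456, -0.1469, 0.0344]
ee_rot: [0.0, 0.997, -0.083, 0.001]
force: [-1.2, -0.1, 6.4]
width: 0.0412
grasp_force: 40.7
t=3.2 pos [ 445.6 -146.9   34.4] ang -99.5 SHIFT [  -0.3   -0.7 -225.6] len 226 TURNz 0.5 width 41.2 grip 40.7 F [-1.2 -0.1  6.4]
```

```bash
python3 -m crank '[{"travel":[0,0,-10],"dr":[0,0,0],"jaw":1},{"travel":[0,0,-25],"dr":[0,0,0],"jaw":1},{"travel":[0,0,-32],"dr":[0,0,0],"jaw":1},{"travel":[0,0,-32],"dr":[0,0,0],"jaw":1},{"travel":[0,0,-32],"dr":[0,0,0],"jaw":1},{"travel":[0,0,-25],"dr":[0,0,0],"jaw":1},{"travel":[0,0,-10],"dr":[0,0,0],"jaw":1}]'
python3 -m crank '[{"travel":[0,0,0],"dr":[0,0,-4],"jaw":1},{"travel":[0,0,0],"dr":[0,0,-6],"jaw":1},{"travel":[0,0,0],"dr":[0,0,-6],"jaw":1},{"travel":[0,0,0],"dr":[0,0,-6],"jaw":1},{"travel":[0,0,0],"dr":[0,0,-6],"jaw":1},{"travel":[0,0,0],"dr":[0,0,-4],"jaw":1},{"travel":[0,0,0],"dr":[0,0,0],"jaw":1}]'
python3 -c "from h import *;plan(491,-333,200,-68);plan(491,-333,38,-68)"
```

```text
clock: 3.78
tool_pos: [0.4461, -0.1471, 0.204]
ee_rot: [0.001, 0.997, -0.083, 0.003]
force: [1.8, 0.5, -1.8]
width: 0.0417
grasp_force: 41.7
clock: 4.37
tool_pos: [0.4447, -0.1465, 0.2004]
ee_rot: [0.0, 0.98, 0.197, 0.0]
force: [0.5, -0.1, -2.6]
width: 0.0412
grasp_force: 41.4
t=4.4 pos [ 444.7 -146.5  200.4] ang -67.3 SHIFT [-29.2 189.9   0.5] len 192 TURNz 0.7 width 41.2 grip 41.4 F [ 0.5 -0.1 -2.6]
t=4.4 pos [ 444.7 -146.5  200.4] ang -67.3 SHIFT [-29.3 189.8 162.5] len 252 TURNz 0.7 width 41.2 grip 41.4 F [ 0.5 -0.1 -2.6]
```

```bash
python3 -m crank '[{"travel":[-2,15,0],"dr":[0,0,0],"jaw":1},{"travel":[-5,33,0],"dr":[0,0,0],"jaw":1},{"travel":[-5,33,0],"dr":[0,0,0],"jaw":1},{"travel":[-5,33,0],"dr":[0,0,0],"jaw":1},{"travel":[-5,33,0],"dr":[0,0,0],"jaw":1},{"travel":[-5,28,0],"dr":[0,0,0],"jaw":1},{"travel":[-2,15,0],"dr":[0,0,0],"jaw":1},{"travel":[0,0,0],"dr":[0,0,0],"jaw":1}]'
python3 -m crank '[{"travel":[0,0,10],"dr":[0,0,0],"jaw":1},{"travel":[0,0,25],"dr":[0,0,0],"jaw":1},{"travel":[0,0,30],"dr":[0,0,0],"jaw":1},{"travel":[0,0,30],"dr":[0,0,0],"jaw":1},{"travel":[0,0,30],"dr":[0,0,0],"jaw":1},{"travel":[0,0,15],"dr":[0,0,0],"jaw":1},{"travel":[0,0,5],"dr":[0,0,0],"jaw":1},{"travel":[0,0,0],"dr":[0,0,0],"jaw":1}]'
python3 -c "
from h import *
plan(491,-333,38,-68)
im,d=env.read_camera('wrist');cv2.imwrite('pics/w2.png',im)
im,d=env.read_camera('scene');cv2.imwrite('pics/s2.png',im[100:320])
"
```

```text
clock: 5.03
tool_pos: [0.4913, -0.3364, 0.2]
ee_rot: [0.001, 0.981, 0.192, 0.001]
force: [-1.4, -0.4, -2.0]
width: 0.0414
grasp_force: 41.6
clock: 5.7
tool_pos: [0.4897, -0.3318, 0.0532]
ee_rot: [-0.001, 0.981, 0.195, -0.001]
force: [-0.3, 0.3, -1.8]
width: 0.0412
grasp_force: 41.5
t=5.7 pos [ 489.7 -331.8   53.2] ang -67.6 SHIFT [ 0.7  1.7 15.2] len 15 TURNz 0.4 width 41.2 grip 41.5 F [-0.3  0.3 -1.8]
```

View pics/w2.png

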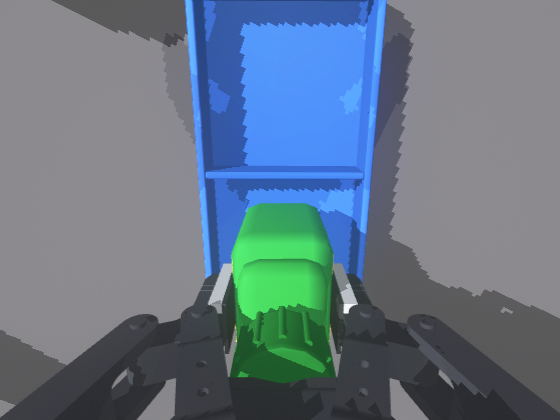

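Wrist view: bottle upright, centred between the tray walls (bottle about column 282, walls 206 and 365). Now setting it down.

```bash
python3 -m crank '[{"travel":[0,0,6],"dr":[0,0,0],"jaw":1},{"travel":[0,0,4],"dr":[0,0,0],"jaw":1},{"travel":[0,0,2],"dr":[0,0,0],"jaw":1},{"travel":[0,0,1],"dr":[0,0,0],"jaw":1},{"travel":[0,0,1],"dr":[0,0,0],"jaw":1},{"travel":[0,0,0],"dr":[0,0,0],"jaw":1},{"travel":[0,0,0],"dr":[0,0,0],"jaw":1}]'
```

```text
clock: 6.38
tool_pos: [0.4907, -0.3333, 0.0404]
ee_rot: [0.0, 0.981, 0.195, 0.0]
force: [-0.3, -0.4, -1.9]
width: 0.0413
grasp_force: 41.6
```

```bash
python3 -m crank '[{"travel":[0,0,1],"dr":[0,0,0],"jaw":1},{"travel":[0,0,1],"dr":[0,0,0],"jaw":1},{"travel":[0,0,0],"dr":[0,0,0],"jaw":1}]'
python3 -m crank '[{"travel":[0,0,1],"dr":[0,0,0],"jaw":1},{"travel":[0,0,0],"dr":[0,0,0],"jaw":1}]'
```

```text
clock: 6.63
tool_pos: [0.4906, -0.3332, 0.0381]
ee_rot: [-0.0, 0.981, 0.195, -0.0]
force: [-0.6, 0.4, -2.3]
width: 0.0411
grasp_force: 41.6
clock: 6.8
tool_pos: [0.4907, -0.3333, 0.0375]
ee_rot: [0.0, 0.981, 0.195, 0.0]
force: [-1.7, -0.4, 2.4]
width: 0.0413
grasp_force: 42.0
```

Contact. Release and rise.

```bash
python3 -m crank '[{"travel":[0,0,0],"dr":[0,0,0],"jaw":-0.2},{"travel":[0,0,0],"dr":[0,0,0],"jaw":-0.6},{"travel":[0,0,0],"dr":[0,0,0],"jaw":-1},{"travel":[0,0,0],"dr":[0,0,0],"jaw":-1},{"travel":[0,0,0],"dr":[0,0,0],"jaw":-1},{"travel":[0,0,0],"dr":[0,0,0],"jaw":-1}]'
python3 -m crank '[{"travel":[0,0,-10],"dr":[0,0,0],"jaw":-1},{"travel":[0,0,-25],"dr":[0,0,0],"jaw":-1},{"travel":[0,0,-33],"dr":[0,0,0],"jaw":-1},{"travel":[0,0,-33],"dr":[0,0,0],"jaw":-1},{"travel":[0,0,-33],"dr":[0,0,0],"jaw":-1},{"travel":[0,0,-33],"dr":[0,0,0],"jaw":-1},{"travel":[0,0,-20],"dr":[0,0,0],"jaw":-1}]'
python3 - <<'E'
from h import *
plan(587,125,225,-68)
for n in("top","scene"):
    im,d=env.read_camera(n);W=cloud(n,d); m=mask(im,"green")&(np.abs(W[...,0]-.491)<.06)&(np.abs(W[...,1]+.333)<.06)
    P=W[m]; print(n,len(P),*(rect(P) if len(P)>9 else ()),np.percentile(P[:,2],98) if len(P) else 0)
E
```

```text
clock: 7.3
tool_pos: [0.4907, -0.3333, 0.0373]
ee_rot: [0.0, 0.981, 0.195, -0.0]
force: [-0.6, -0.1, 0.6]
width: 0.0855
grasp_force: 0.0
clock: 7.88
tool_pos: [0.4914, -0.3338, 0.2287]
ee_rot: [0.001, 0.981, 0.195, 0.001]
force: [0.2, -0.6, 0.6]
width: 0.0855
grasp_force: 0.0
t=7.9 pos [ 491.4 -333.8  228.7] ang -67.5 SHIFT [ 263.6 -387.5    3. ] len 469 TURNz 0.5 width 85.5 grip 0.0 F [ 0.2 -0.6  0.6]
top 809 [ 496. -353.] [65. 84.] 21.2 0.1051718967223282
scene 1102 [ 492. -332.] [65. 40.] 24.6 0.1045160587519938
```

Green bottle stands at (492,-332), upright. On to the cactus.

```bash
python3 -m crank '[{"travel":[18.8,-27.7,0],"dr":[0,0,0],"jaw":-1},{"travel":[18.8,-27.7,0],"dr":[0,0,0],"jaw":-1},{"travel":[18.8,-27.7,0],"dr":[0,0,0],"jaw":-1},{"travel":[18.8,-27.7,0],"dr":[0,0,0],"jaw":-1},{"travel":[18.8,-27.7,0],"dr":[0,0,0],"jaw":-1},{"travel":[18.8,-27.7,0],"dr":[0,0,0],"jaw":-1},{"travel":[18.8,-27.7,0],"dr":[0,0,0],"jaw":-1}]'
python3 -m crank '[{"travel":[18.8,-27.7,0],"dr":[0,0,0],"jaw":-1},{"travel":[18.8,-27.7,0],"dr":[0,0,0],"jaw":-1},{"travel":[18.8,-27.7,0],"dr":[0,0,0],"jaw":-1},{"travel":[18.8,-27.7,0],"dr":[0,0,0],"jaw":-1},{"travel":[18.8,-27.7,0],"dr":[0,0,0],"jaw":-1},{"travel":[18.8,-27.7,0],"dr":[0,0,0],"jaw":-1},{"travel":[18.8,-27.7,0],"dr":[0,0,0],"jaw":-1},{"travel":[0,0,0],"dr":[0,0,0],"jaw":-1}]'
python3 - <<'E'
from h import *
plan(587,125,20,-68)
o=env.get_obs();im,d=env.read_camera("wrist");W=cloud("wrist",d,o["tool_pos"],o["ee_rot"])
for m,c in blobs(W,.03):
    P=W[m];zt=np.percentile(P[:,2],98);t=P[P[:,2]>zt-.006]
    if zt<.2: print(c.round(),len(P),"ztop %.3f"%zt,"topctr",(t[:,:2].mean(0)*1000).round(),"all",*rect(P))
E
```

```text
clock: 8.57
tool_pos: [0.5378, -0.1021, 0.2241]
ee_rot: [-0.0, 0.981, 0.195, -0.0]
force: [0.7, -0.4, 1.0]
width: 0.085
grasp_force: 0.0
clock: 9.23
tool_pos: [0.5863, 0.1306, 0.224]
ee_rot: [-0.001, 0.981, 0.196, 0.0]
force: [-1.2, -0.8, -0.6]
width: 0.0854
grasp_force: 0.0
t=9.2 pos [586.3 130.6 224. ] ang -67.4 SHIFT [ -1.7   5.7 204. ] len 204 TURNz 0.6 width 85.4 grip 0.0 F [-1.2 -0.8 -0.6]
[286. 194.] 2903 ztop 0.086 topctr [587. 127.] all [586. 127.] [59. 59.] 31.8
[411. 240.] 3145 ztop 0.078 topctr [594.  -7.] all [592.  -8.] [59. 35.] 32.9
[508. 278.] 3572 ztop 0.102 topctr [ 596. -122.] all [ 596. -121.] [62. 43.] 79.6
[224. 305.] 2271 ztop 0.097 topctr [449. 141.] all [452. 141.] [40. 48.] 2.2
[335. 340.] 3075 ztop 0.076 topctr [455.  11.] all [453.  10.] [60. 59.] 15.1
```

```bash
python3 -m crank '[{"travel":[-0.8,2,33],"dr":[0,0,0],"jaw":-1},{"travel":[-0.8,2,33],"dr":[0,0,0],"jaw":-1},{"travel":[0,0,33],"dr":[0,0,0],"jaw":-1},{"travel":[0,0,33],"dr":[0,0,0],"jaw":-1},{"travel":[0,0,24],"dr":[0,0,0],"jaw":-1},{"travel":[0,0,18],"dr":[0,0,0],"jaw":-1},{"travel":[0,0,14],"dr":[0,0,0],"jaw":-1},{"travel":[0,0,0],"dr":[0,0,0],"jaw":-1}]'
python3 -m crank '[{"travel":[0,0,8],"dr":[0,0,0],"jaw":-1},{"travel":[0,0,5],"dr":[0,0,0],"jaw":-1},{"travel":[0,0,0],"dr":[0,0,0],"jaw":-1}]'
python3 -c "from h import *;plan(586.5,126.5,20,-68)"
```

```text
clock: 9.95
tool_pos: [0.5835, 0.12, 0.0335]
ee_rot: [-0.0, 0.981, 0.194, -0.003]
force: [-0.9, -0.5, -0.4]
width: 0.0852
grasp_force: 0.0
clock: 10.2
tool_pos: [0.5857, 0.121, 0.0231]
ee_rot: [0.0, 0.981, 0.195, -0.0]
force: [0.3, 0.1, -1.1]
width: 0.0855
grasp_force: 0.0
t=10.2 pos [585.7 121.   23.1] ang -67.6 SHIFT [ 2.9 -4.7  3.1] len 6 TURNz 0.4 width 85.5 grip 0.0 F [ 0.3  0.1 -1.1]
```

```bash
python3 -m crank '[{"travel":[2.5,-4.5,2],"dr":[0,0,0],"jaw":-1},{"travel":[0,0,0],"dr":[0,0,0],"jaw":-1},{"travel":[0,0,0],"dr":[0,0,0],"jaw":-0.2},{"travel":[0,0,0],"dr":[0,0,0],"jaw":0.4},{"travel":[0,0,0],"dr":[0,0,0],"jaw":1},{"travel":[0,0,0],"dr":[0,0,0],"jaw":1},{"travel":[0,0,0],"dr":[0,0,0],"jaw":1},{"travel":[0,0,0],"dr":[0,0,0],"jaw":1}]' 40
python3 -c "from h import *;plan(573,-299,230,-68)"
```

```text
clock: 10.87
tool_pos: [0.5866, 0.1266, 0.0219]
ee_rot: [-0.0, 0.981, 0.195, 0.0]
force: [-1.1, 1.5, 5.5]
width: 0.059
grasp_force: 41.8
t=10.9 pos [586.6 126.6  21.9] ang -67.5 SHIFT [-175.1  388.1 -208.2] len 474 TURNz 0.5 width 59.0 grip 41.8 F [-1.1  1.5  5.5]
```

```bash
python3 -m crank '[{"travel":[0,0,-10],"dr":[0,0,0],"jaw":1},{"travel":[0,0,-25],"dr":[0,0,0],"jaw":1},{"travel":[0,0,-33],"dr":[0,0,0],"jaw":1},{"travel":[0,0,-33],"dr":[0,0,0],"jaw":1},{"travel":[0,0,-33],"dr":[0,0,0],"jaw":1},{"travel":[0,0,-33],"dr":[0,0,0],"jaw":1},{"travel":[0,0,-25],"dr":[0,0,0],"jaw":1},{"travel":[0,0,-10],"dr":[0,0,0],"jaw":1}]'
python3 -m crank '[{"travel":[-6,13,0],"dr":[0,0,0],"jaw":1},{"travel":[-12.4,27.4,0],"dr":[0,0,0],"jaw":1},{"travel":[-12.4,27.4,0],"dr":[0,0,0],"jaw":1},{"travel":[-12.4,27.4,0],"dr":[0,0,0],"jaw":1},{"travel":[-12.4,27.4,0],"dr":[0,0,0],"jaw":1},{"travel":[-12.4,27.4,0],"dr":[0,0,0],"jaw":1},{"travel":[-12.4,27.4,0],"dr":[0,0,0],"jaw":1},{"travel":[-12.4,27.4,0],"dr":[0,0,0],"jaw":1}]'
python3 -m crank '[{"travel":[-12.4,27.4,0],"dr":[0,0,0],"jaw":1},{"travel":[-12.4,27.4,0],"dr":[0,0,0],"jaw":1},{"travel":[-12.4,27.4,0],"dr":[0,0,0],"jaw":1},{"travel":[-12.4,27.4,0],"dr":[0,0,0],"jaw":1},{"travel":[-12.4,27.4,0],"dr":[0,0,0],"jaw":1},{"travel":[-12.4,27.4,0],"dr":[0,0,0],"jaw":1},{"travel":[-12,25,0],"dr":[0,0,0],"jaw":1},{"travel":[-6,13,0],"dr":[0,0,0],"jaw":1}]'
python3 -m crank '[{"travel":[0,0,0],"dr":[0,0,0],"jaw":1},{"travel":[0,0,0],"dr":[0,0,0],"jaw":1}]'
python3 -c "from h import *;plan(573,-299,26,-68)"
```

```text
clock: 11.53
tool_pos: [0.5878, 0.1267, 0.228]
ee_rot: [0.0, 0.981, 0.195, 0.003]
force: [0.8, 0.0, -1.5]
width: 0.0593
grasp_force: 43.6
clock: 12.2
tool_pos: [0.5775, -0.1002, 0.222]
ee_rot: [-0.0, 0.981, 0.195, -0.001]
force: [1.4, -0.4, -0.5]
width: 0.0588
grasp_force: 43.7
clock: 12.87
tool_pos: [0.5692, -0.3238, 0.2217]
ee_rot: [-0.0, 0.981, 0.194, -0.001]
force: [-0.7, 0.4, -1.2]
width: 0.0591
grasp_force: 43.7
clock: 13.03
tool_pos: [0.5697, -0.3209, 0.222]
ee_rot: [-0.001, 0.981, 0.194, -0.001]
force: [0.1, 0.3, -1.1]
width: 0.059
grasp_force: 43.7
t=13.0 pos [ 569.7 -320.9  222. ] ang -67.6 SHIFT [ 11.6 -18.7 196. ] len 197 TURNz 0.4 width 59.0 grip 43.7 F [ 0.1  0.3 -1.1]
```

```bash
python3 -m crank '[{"travel":[5.8,-9.3,5],"dr":[0,0,0],"jaw":1},{"travel":[5.8,-9.3,20],"dr":[0,0,0],"jaw":1},{"travel":[0,0,33],"dr":[0,0,0],"jaw":1},{"travel":[0,0,33],"dr":[0,0,0],"jaw":1},{"travel":[0,0,33],"dr":[0,0,0],"jaw":1},{"travel":[0,0,28],"dr":[0,0,0],"jaw":1},{"travel":[0,0,15],"dr":[0,0,0],"jaw":1},{"travel":[0,0,0],"dr":[0,0,0],"jaw":1}]'
python3 -c "
from h import *
plan(573,-299,25,-68)
im,d=env.read_camera('wrist');cv2.imwrite('pics/w3.png',im)
"
```

```text
clock: 13.7
tool_pos: [0.5722, -0.2955, 0.0524]
ee_rot: [-0.002, 0.981, 0.196, -0.002]
force: [-0.9, 0.2, -1.9]
width: 0.0591
grasp_force: 43.7
t=13.7 pos [ 572.2 -295.5   52.4] ang -67.5 SHIFT [-0.5  3.7 27.4] len 28 TURNz 0.5 width 59.1 grip 43.7 F [-0.9  0.2 -1.9]
```

View pics/w3.png

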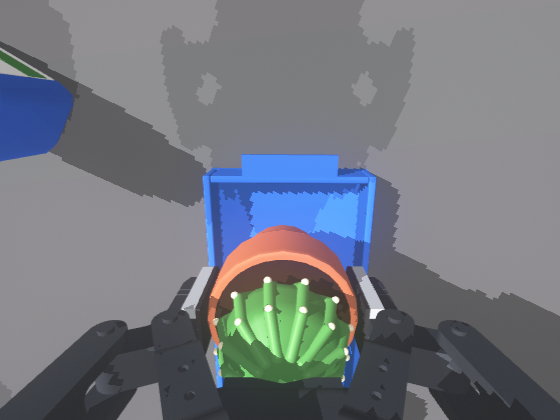

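Pot centred between the walls (206–374), upright. Lowering it.

```bash
python3 -m crank '[{"travel":[0,1.5,8],"dr":[0,0,0],"jaw":1},{"travel":[0,1,8],"dr":[0,0,0],"jaw":1},{"travel":[0,0,5],"dr":[0,0,0],"jaw":1},{"travel":[0,0,2],"dr":[0,0,0],"jaw":1},{"travel":[0,0,1],"dr":[0,0,0],"jaw":1},{"travel":[0,0,0],"dr":[0,0,0],"jaw":1},{"travel":[0,0,0],"dr":[0,0,0],"jaw":1}]'
python3 -m crank '[{"travel":[0,0,1],"dr":[0,0,0],"jaw":1},{"travel":[0,0,0],"dr":[0,0,0],"jaw":1}]'
python3 -m crank '[{"travel":[0,0,1],"dr":[0,0,0],"jaw":1},{"travel":[0,0,0],"dr":[0,0,0],"jaw":1}]'
```

```text
clock: 14.33
tool_pos: [0.5755, -0.3015, 0.0326]
ee_rot: [0.0, 0.981, 0.195, 0.0]
force: [1.1, 0.1, -1.6]
width: 0.0586
grasp_force: 43.7
clock: 14.5
tool_pos: [0.5755, -0.3014, 0.0314]
ee_rot: [0.0, 0.981, 0.195, 0.0]
force: [-0.0, 0.1, -0.9]
width: 0.0588
grasp_force: 43.7
clock: 14.67
tool_pos: [0.5754, -0.3013, 0.0302]
ee_rot: [-0.0, 0.981, 0.195, -0.0]
force: [-0.4, -0.2, -1.9]
width: 0.0589
grasp_force: 43.7
```

```bash
python3 -m crank '[{"travel":[0,0,2],"dr":[0,0,0],"jaw":1},{"travel":[0,0,1],"dr":[0,0,0],"jaw":1},{"travel":[0,0,0],"dr":[0,0,0],"jaw":1},{"travel":[0,0,0],"dr":[0,0,0],"jaw":1}]'
python3 -m crank '[{"travel":[0,0,1],"dr":[0,0,0],"jaw":1},{"travel":[0,0,0],"dr":[0,0,0],"jaw":1}]'
python3 -m crank '[{"travel":[0,0,1],"dr":[0,0,0],"jaw":1},{"travel":[0,0,0],"dr":[0,0,0],"jaw":1}]'
```

```text
clock: 15.0
tool_pos: [0.5753, -0.3012, 0.0272]
ee_rot: [-0.0, 0.981, 0.195, -0.0]
force: [-0.7, 0.6, -0.6]
width: 0.0587
grasp_force: 43.7
clock: 15.17
tool_pos: [0.5753, -0.3013, 0.0262]
ee_rot: [-0.0, 0.981, 0.195, -0.0]
force: [-0.5, -0.7, -1.3]
width: 0.0591
grasp_force: 43.7
clock: 15.33
tool_pos: [0.5753, -0.3013, 0.0251]
ee_rot: [-0.0, 0.981, 0.195, -0.0]
force: [-1.5, 0.1, -1.7]
width: 0.0594
grasp_force: 43.7
```

```bash
python3 -m crank '[{"travel":[0,0,1],"dr":[0,0,0],"jaw":1},{"travel":[0,0,0],"dr":[0,0,0],"jaw":1}]'
python3 -m crank '[{"travel":[0,0,0.5],"dr":[0,0,0],"jaw":1},{"travel":[0,0,0],"dr":[0,0,0],"jaw":1}]'
```

```text
clock: 15.5
tool_pos: [0.5754, -0.3013, 0.0249]
ee_rot: [0.0, 0.981, 0.195, 0.0]
force: [-2.7, 1.8, 9.2]
width: 0.0589
grasp_force: 44.7
clock: 15.67
tool_pos: [0.5754, -0.3013, 0.0249]
ee_rot: [0.0, 0.981, 0.195, 0.0]
force: [-5.2, 2.4, 17.1]
width: 0.0591
grasp_force: 45.6
```

Contact; release and rise.

```bash
python3 -m crank '[{"travel":[0,0,-1],"dr":[0,0,0],"jaw":0},{"travel":[0,0,0],"dr":[0,0,0],"jaw":-0.5},{"travel":[0,0,0],"dr":[0,0,0],"jaw":-1},{"travel":[0,0,0],"dr":[0,0,0],"jaw":-1},{"travel":[0,0,0],"dr":[0,0,0],"jaw":-1},{"travel":[0,0,0],"dr":[0,0,0],"jaw":-1}]'
python3 -m crank '[{"travel":[0,0,-10],"dr":[0,0,0],"jaw":-1},{"travel":[0,0,-25],"dr":[0,0,0],"jaw":-1},{"travel":[0,0,-33],"dr":[0,0,0],"jaw":-1},{"travel":[0,0,-33],"dr":[0,0,0],"jaw":-1},{"travel":[0,0,-33],"dr":[0,0,0],"jaw":-1},{"travel":[0,0,-33],"dr":[0,0,0],"jaw":-1},{"travel":[0,0,-33],"dr":[0,0,0],"jaw":-1},{"travel":[0,0,0],"dr":[0,0,0],"jaw":-1}]'
python3 - <<'E'
from h import *
plan(448,141,226,-99)
o=env.get_obs();im,d=env.read_camera("wrist");W=cloud("wrist",d,o["tool_pos"],o["ee_rot"]);cv2.imwrite("pics/w4.png",im)
for m,c in blobs(W,.035):
    P=W[m];zt=np.percentile(P[:,2],98);t=P[P[:,2]>zt-.006]
    if zt<.2: print(c.round(),len(P),"ztop %.3f"%zt,"topctr",(t[:,:2].mean(0)*1000).round(),"all",*rect(P))
E
```

```text
clock: 16.17
tool_pos: [0.5754, -0.3013, 0.0247]
ee_rot: [-0.0, 0.981, 0.195, -0.0]
force: [0.8, -0.2, -0.3]
width: 0.0851
grasp_force: 0.0
clock: 16.83
tool_pos: [0.578, -0.3028, 0.2325]
ee_rot: [0.003, 0.981, 0.195, 0.004]
force: [0.9, 0.1, 0.2]
width: 0.0854
grasp_force: 0.0
t=16.8 pos [ 578.  -302.8  232.5] ang -67.5 SHIFT [  49.4 -459.9    3.2] len 463 TURNz 31.5 width 85.4 grip 0.0 F [0.9 0.1 0.2]
[10. 65.] 1212 ztop 0.065 topctr [583. -35.] all [596. -24.] [63. 24.] 9.2
[109. 105.] 4254 ztop 0.102 topctr [ 596. -126.] all [ 596. -126.] [65. 42.] 79.6
[531. 140.] 6116 ztop 0.079 topctr [ 713. -504.] all [ 722. -500.] [122.  62.] 21.8
[279. 194.] 2794 ztop 0.089 topctr [ 576. -302.] all [ 575. -302.] [59. 58.] 21.7
[277. 277.] 2587 ztop 0.105 topctr [ 491. -334.] all [ 491. -334.] [63. 43.] 22.9
```

Both blue-tray items are standing correctly (tops at 89 and 105 mm, on compartment centres). Next is the amber bottle.

```bash
python3 -m crank '[{"travel":[3.5,-32.8,0],"dr":[0,0,0],"jaw":-1},{"travel":[3.5,-32.8,0],"dr":[0,0,0],"jaw":-1},{"travel":[3.5,-32.8,0],"dr":[0,0,0],"jaw":-1},{"travel":[3.5,-32.8,0],"dr":[0,0,0],"jaw":-1},{"travel":[3.5,-32.8,0],"dr":[0,0,0],"jaw":-1},{"travel":[3.5,-32.8,0],"dr":[0,0,0],"jaw":-1},{"travel":[3.5,-32.8,0],"dr":[0,0,0],"jaw":-1}]'
python3 -m crank '[{"travel":[3.5,-32.8,0],"dr":[0,0,0],"jaw":-1},{"travel":[3.5,-32.8,0],"dr":[0,0,0],"jaw":-1},{"travel":[3.5,-32.8,0],"dr":[0,0,0],"jaw":-1},{"travel":[3.5,-32.8,0],"dr":[0,0,0],"jaw":-1},{"travel":[3.5,-32.8,0],"dr":[0,0,0],"jaw":-1},{"travel":[3.5,-32.8,0],"dr":[0,0,0],"jaw":-1},{"travel":[3.5,-32.8,0],"dr":[0,0,0],"jaw":-1}]'
python3 -m crank '[{"travel":[0,0,0],"dr":[0,0,5],"jaw":-1},{"travel":[0,0,0],"dr":[0,0,5],"jaw":-1},{"travel":[0,0,0],"dr":[0,0,5],"jaw":-1},{"travel":[0,0,0],"dr":[0,0,5],"jaw":-1},{"travel":[0,0,0],"dr":[0,0,5],"jaw":-1},{"travel":[0,0,0],"dr":[0,0,5],"jaw":-1},{"travel":[0,0,0],"dr":[0,0,1.4],"jaw":-1},{"travel":[0,0,0],"dr":[0,0,0],"jaw":-1}]'
python3 - <<'E'
from h import *
plan(448,141,29,-99)
o=env.get_obs();im,d=env.read_camera("wrist");W=cloud("wrist",d,o["tool_pos"],o["ee_rot"])
for m,c in blobs(W,.03):
    P=W[m];zt=np.percentile(P[:,2],98);t=P[P[:,2]>zt-.006]
    if zt<.2: print(c.round(),len(P),"ztop %.3f"%zt,"topctr",(t[:,:2].mean(0)*1000).round(),"all",*rect(P))
E
```

```text
clock: 17.47
tool_pos: [0.5091, -0.0783, 0.2245]
ee_rot: [-0.0, 0.981, 0.195, -0.0]
force: [-0.1, 0.4, -0.2]
width: 0.0854
grasp_force: 0.0
clock: 18.05
tool_pos: [0.444, 0.1431, 0.2246]
ee_rot: [0.0, 0.981, 0.195, -0.0]
force: [0.4, 0.3, -0.5]
width: 0.0851
grasp_force: 0.0
clock: 18.72
tool_pos: [0.4449, 0.1417, 0.2246]
ee_rot: [0.0, 0.997, -0.078, -0.0]
force: [-0.9, -0.3, 0.1]
width: 0.0853
grasp_force: 0.0
t=18.7 pos [444.9 141.7 224.6] ang -98.9 SHIFT [  3.3   0.2 195.6] len 196 TURNz 0.1 width 85.3 grip 0.0 F [-0.9 -0.3  0.1]
[436.  16.] 2389 ztop 0.078 topctr [574. -13.] all [576.  -6.] [58. 28.] 68.3
[539.   3.] 311 ztop 0.048 topctr [ 576. -108.] all [ 576. -111.] [43.  4.] 75.4
[418. 166.] 4158 ztop 0.076 topctr [454.  10.] all [453.  10.] [59. 59.] 72.8
[282. 191.] 2058 ztop 0.097 topctr [448. 141.] all [449. 141.] [48. 44.] 80.4
[529. 264.] 3836 ztop 0.098 topctr [328. -97.] all [ 326. -115.] [66. 56.] 75.2
[273. 321.] 3067 ztop 0.076 topctr [305. 173.] all [304. 173.] [60. 59.] 24.1
```

```bash
python3 -m crank '[{"travel":[1.7,0,33],"dr":[0,0,0],"jaw":-1},{"travel":[1.6,0,33],"dr":[0,0,0],"jaw":-1},{"travel":[0,0,33],"dr":[0,0,0],"jaw":-1},{"travel":[0,0,33],"dr":[0,0,0],"jaw":-1},{"travel":[0,0,28],"dr":[0,0,0],"jaw":-1},{"travel":[0,0,20],"dr":[0,0,0],"jaw":-1},{"travel":[0,0,12],"dr":[0,0,0],"jaw":-1},{"travel":[0,0,4],"dr":[0,0,0],"jaw":-1}]'
python3 -m crank '[{"travel":[0,0,0],"dr":[0,0,0],"jaw":-1},{"travel":[0,0,0],"dr":[0,0,0],"jaw":0},{"travel":[0,0,0],"dr":[0,0,0],"jaw":0.5},{"travel":[0,0,0],"dr":[0,0,0],"jaw":1},{"travel":[0,0,0],"dr":[0,0,0],"jaw":1},{"travel":[0,0,0],"dr":[0,0,0],"jaw":1},{"travel":[0,0,0],"dr":[0,0,0],"jaw":1},{"travel":[0,0,0],"dr":[0,0,0],"jaw":1}]' 40
python3 -c "from h import *;plan(476.5,311,230,-99)"
```

```text
clock: 19.43
tool_pos: [0.4473, 0.1409, 0.0269]
ee_rot: [0.0, 0.997, -0.077, -0.001]
force: [-0.3, 0.4, 0.4]
width: 0.0854
grasp_force: 0.0
clock: 20.1
tool_pos: [0.4491, 0.1414, 0.0299]
ee_rot: [-0.0, 0.997, -0.078, 0.001]
force: [-1.3, 0.3, 13.0]
width: 0.047
grasp_force: 39.1
t=20.1 pos [449.1 141.4  29.9] ang -98.9 SHIFT [   1.1 -171.9 -200. ] len 264 TURNz 0.1 width 47.0 grip 39.1 F [-1.3  0.3 13. ]
```

```bash
python3 -m crank '[{"travel":[0,0,-10],"dr":[0,0,0],"jaw":1},{"travel":[0,0,-25],"dr":[0,0,0],"jaw":1},{"travel":[0,0,-33],"dr":[0,0,0],"jaw":1},{"travel":[0,0,-33],"dr":[0,0,0],"jaw":1},{"travel":[0,0,-25],"dr":[0,0,0],"jaw":1},{"travel":[0,0,-10],"dr":[0,0,0],"jaw":1},{"travel":[0,0,0],"dr":[0,0,0],"jaw":1}]'
python3 -m crank '[{"travel":[0,-14,0],"dr":[0,0,0],"jaw":1},{"travel":[0,-29,0],"dr":[0,0,0],"jaw":1},{"travel":[0.5,-29,0],"dr":[0,0,0],"jaw":1},{"travel":[0.5,-29,0],"dr":[0,0,0],"jaw":1},{"travel":[0,-29,0],"dr":[0,0,0],"jaw":1},{"travel":[0,-28,0],"dr":[0,0,0],"jaw":1},{"travel":[0,-14,0],"dr":[0,0,0],"jaw":1},{"travel":[0,0,0],"dr":[0,0,0],"jaw":1}]'
python3 -c "
from h import *
plan(476.5,311,33,-99)
"
```

```text
clock: 20.68
tool_pos: [0.45, 0.1417, 0.1682]
ee_rot: [-0.001, 0.997, -0.078, 0.003]
force: [1.1, 0.2, -2.5]
width: 0.0466
grasp_force: 42.0
clock: 21.35
tool_pos: [0.4762, 0.3135, 0.1641]
ee_rot: [-0.0, 0.997, -0.077, -0.0]
force: [-0.7, -0.2, -1.5]
width: 0.0466
grasp_force: 41.9
t=21.4 pos [476.2 313.5 164.1] ang -98.8 SHIFT [  0.6   2.4 131.1] len 131 TURNz 0.2 width 46.6 grip 41.9 F [-0.7 -0.2 -1.5]
```

```bash
python3 -m crank '[{"travel":[0.5,1,10],"dr":[0,0,0],"jaw":1},{"travel":[0,1,25],"dr":[0,0,0],"jaw":1},{"travel":[0,0,33],"dr":[0,0,0],"jaw":1},{"travel":[0,0,28],"dr":[0,0,0],"jaw":1},{"travel":[0,0,14],"dr":[0,0,0],"jaw":1},{"travel":[0,0,4],"dr":[0,0,0],"jaw":1},{"travel":[0,0,0],"dr":[0,0,0],"jaw":1},{"travel":[0,0,0],"dr":[0,0,0],"jaw":1}]'
python3 -c "
from h import *
plan(476.5,311,33,-99)
im,d=env.read_camera('wrist');cv2.imwrite('pics/w5.png',im)
"
```

```text
clock: 22.02
tool_pos: [0.4765, 0.3083, 0.0511]
ee_rot: [0.0, 0.997, -0.078, -0.0]
force: [-0.5, 0.7, -0.8]
width: 0.0468
grasp_force: 41.9
t=22.0 pos [476.5 308.3  51.1] ang -99.0 SHIFT [-0.4 -2.7 18.1] len 18 TURNz 0.0 width 46.8 grip 41.9 F [-0.5  0.7 -0.8]
```

View pics/w5.png

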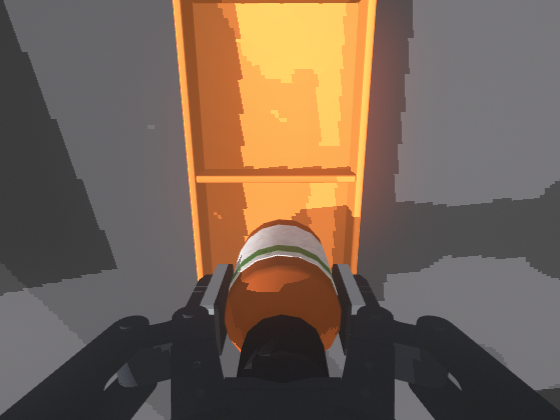

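Bottle upright, about 3 mm off the mid-line of the walls (197–357). I'll shift it and lower to contact.

```bash
python3 -m crank '[{"travel":[0,-1.5,6],"dr":[0,0,0],"jaw":1},{"travel":[0,-1,5],"dr":[0,0,0],"jaw":1},{"travel":[0,0,3],"dr":[0,0,0],"jaw":1},{"travel":[0,0,1],"dr":[0,0,0],"jaw":1},{"travel":[0,0,1],"dr":[0,0,0],"jaw":1},{"travel":[0,0,0],"dr":[0,0,0],"jaw":1},{"travel":[0,0,0],"dr":[0,0,0],"jaw":1}]'
python3 -m crank '[{"travel":[0,0,1],"dr":[0,0,0],"jaw":1},{"travel":[0,0,0],"dr":[0,0,0],"jaw":1}]'
python3 -m crank '[{"travel":[0,0,1],"dr":[0,0,0],"jaw":1},{"travel":[0,0,0],"dr":[0,0,0],"jaw":1}]'
```

```text
clock: 22.65
tool_pos: [0.4768, 0.3115, 0.0348]
ee_rot: [0.0, 0.997, -0.078, 0.0]
force: [0.2, -0.5, -1.4]
width: 0.0471
grasp_force: 41.9
clock: 22.82
tool_pos: [0.4768, 0.3115, 0.0338]
ee_rot: [-0.0, 0.997, -0.078, 0.0]
force: [0.3, 0.5, -1.5]
width: 0.0469
grasp_force: 41.9
clock: 22.98
tool_pos: [0.4768, 0.3115, 0.033]
ee_rot: [-0.0, 0.997, -0.078, 0.0]
force: [-1.6, 0.6, 2.7]
width: 0.0469
grasp_force: 42.3
```

Contact; release, rise.

```bash
python3 -m crank '[{"travel":[0,0,0],"dr":[0,0,0],"jaw":-0.2},{"travel":[0,0,0],"dr":[0,0,0],"jaw":-0.6},{"travel":[0,0,0],"dr":[0,0,0],"jaw":-1},{"travel":[0,0,0],"dr":[0,0,0],"jaw":-1},{"travel":[0,0,0],"dr":[0,0,0],"jaw":-1},{"travel":[0,0,0],"dr":[0,0,0],"jaw":-1}]'
python3 -m crank '[{"travel":[0,0,-10],"dr":[0,0,0],"jaw":-1},{"travel":[0,0,-25],"dr":[0,0,0],"jaw":-1},{"travel":[0,0,-33],"dr":[0,0,0],"jaw":-1},{"travel":[0,0,-33],"dr":[0,0,0],"jaw":-1},{"travel":[0,0,-33],"dr":[0,0,0],"jaw":-1},{"travel":[0,0,-33],"dr":[0,0,0],"jaw":-1},{"travel":[0,0,-20],"dr":[0,0,0],"jaw":-1},{"travel":[0,0,0],"dr":[0,0,0],"jaw":-1}]'
python3 -c "from h import *;plan(592.5,-9,225,-57)"
```

```text
clock: 23.48
tool_pos: [0.4768, 0.3115, 0.0328]
ee_rot: [-0.0, 0.997, -0.078, 0.0]
force: [-0.7, -0.5, 1.2]
width: 0.0853
grasp_force: 0.0
clock: 24.15
tool_pos: [0.4787, 0.3126, 0.2253]
ee_rot: [-0.002, 0.997, -0.078, 0.003]
force: [0.9, -0.1, 1.9]
width: 0.0853
grasp_force: 0.0
t=24.1 pos [478.7 312.6 225.3] ang -98.9 SHIFT [ 1.624e+02  3.000e+02 -2.000e-01] len 341 TURNz -41.9 width 85.3 grip 0.0 F [ 0.9 -0.1  1.9]
```

```bash
python3 -m crank '[{"travel":[16.2,30,0],"dr":[0,0,0],"jaw":-1},{"travel":[16.2,30,0],"dr":[0,0,0],"jaw":-1},{"travel":[16.2,30,0],"dr":[0,0,0],"jaw":-1},{"travel":[16.2,30,0],"dr":[0,0,0],"jaw":-1},{"travel":[16.2,30,0],"dr":[0,0,0],"jaw":-1}]'
python3 -m crank '[{"travel":[16.2,30,0],"dr":[0,0,0],"jaw":-1},{"travel":[16.2,30,0],"dr":[0,0,0],"jaw":-1},{"travel":[16.2,30,0],"dr":[0,0,0],"jaw":-1},{"travel":[16.2,30,0],"dr":[0,0,0],"jaw":-1},{"travel":[16.2,30,0],"dr":[0,0,0],"jaw":-1}]'
python3 -m crank '[{"travel":[0,0,0],"dr":[0,0,-6],"jaw":-1},{"travel":[0,0,0],"dr":[0,0,-6],"jaw":-1},{"travel":[0,0,0],"dr":[0,0,-6],"jaw":-1},{"travel":[0,0,0],"dr":[0,0,-6],"jaw":-1},{"travel":[0,0,0],"dr":[0,0,-6],"jaw":-1},{"travel":[0,0,0],"dr":[0,0,-6],"jaw":-1},{"travel":[0,0,0],"dr":[0,0,-6],"jaw":-1},{"travel":[0,0,0],"dr":[0,0,0],"jaw":-1}]'
python3 - <<'E'
from h import *
plan(592.5,-9,24,-57)
o=env.get_obs();im,d=env.read_camera("wrist");W=cloud("wrist",d,o["tool_pos"],o["ee_rot"])
for m,c in blobs(W,.03):
    P=W[m];zt=np.percentile(P[:,2],98);t=P[P[:,2]>zt-.006]
    if zt<.2: print(c.round(),len(P),"ztop %.3f"%zt,"topctr",(t[:,:2].mean(0)*1000).round(),"top",*rect(t))
E
```

```text
clock: 24.57
tool_pos: [0.5334, 0.1492, 0.22]
ee_rot: [0.0, 0.997, -0.078, -0.0]
force: [-0.4, -0.1, 0.1]
width: 0.0855
grasp_force: 0.0
clock: 24.98
tool_pos: [0.5901, -0.0118, 0.2199]
ee_rot: [-0.0, 0.997, -0.078, -0.0]
force: [0.3, -0.1, 0.5]
width: 0.0852
grasp_force: 0.0
clock: 25.65
tool_pos: [0.5898, -0.0101, 0.2198]
ee_rot: [-0.0, 0.958, 0.287, -0.0]
force: [0.2, 0.6, 0.9]
width: 0.0854
grasp_force: 0.0
t=25.6 pos [589.8 -10.1 219.8] ang -56.6 SHIFT [  2.9   0.6 195.8] len 196 TURNz 0.4 width 85.4 grip 0.0 F [0.2 0.6 0.9]
[282. 193.] 2577 ztop 0.078 topctr [594.  -8.] top [593.  -9.] [58. 34.] 32.4
[ 17. 312.] 1995 ztop 0.076 topctr [314. 153.] top [312. 153.] [52. 15.] 21.8
```

```bash
python3 -m crank '[{"travel":[1.7,0.3,33],"dr":[0,0,0.4],"jaw":-1},{"travel":[1.5,0.3,33],"dr":[0,0,0.4],"jaw":-1},{"travel":[0,0,33],"dr":[0,0,0],"jaw":-1},{"travel":[0,0,33],"dr":[0,0,0],"jaw":-1},{"travel":[0,0,28],"dr":[0,0,0],"jaw":-1},{"travel":[0,0,20],"dr":[0,0,0],"jaw":-1},{"travel":[0,0,10],"dr":[0,0,0],"jaw":-1},{"travel":[0,0,4],"dr":[0,0,0],"jaw":-1}]'
python3 -m crank '[{"travel":[0,0,0],"dr":[0,0,0],"jaw":-1},{"travel":[0,0,0],"dr":[0,0,0],"jaw":0},{"travel":[0,0,0],"dr":[0,0,0],"jaw":0.5},{"travel":[0,0,0],"dr":[0,0,0],"jaw":1},{"travel":[0,0,0],"dr":[0,0,0],"jaw":1},{"travel":[0,0,0],"dr":[0,0,0],"jaw":1},{"travel":[0,0,0],"dr":[0,0,0],"jaw":1},{"travel":[0,0,0],"dr":[0,0,0],"jaw":1}]' 40
python3 -m crank '[{"travel":[0,0,-10],"dr":[0,0,0],"jaw":1},{"travel":[0,0,-25],"dr":[0,0,0],"jaw":1},{"travel":[0,0,-33],"dr":[0,0,0],"jaw":1},{"travel":[0,0,-33],"dr":[0,0,0],"jaw":1},{"travel":[0,0,-33],"dr":[0,0,0],"jaw":1},{"travel":[0,0,-33],"dr":[0,0,0],"jaw":1},{"travel":[0,0,-10],"dr":[0,0,0],"jaw":1},{"travel":[0,0,0],"dr":[0,0,0],"jaw":1}]'
python3 -c "from h import *;plan(563.5,297,200,-99)"
```

```text
clock: 26.37
tool_pos: [0.5922, -0.0088, 0.0243]
ee_rot: [-0.0, 0.961, 0.277, -0.001]
force: [-0.1, -0.3, -0.3]
width: 0.0853
grasp_force: 0.0
clock: 27.03
tool_pos: [0.5937, -0.0089, 0.0268]
ee_rot: [0.0, 0.961, 0.278, 0.001]
force: [-2.0, 0.3, 9.3]
width: 0.0334
grasp_force: 39.4
clock: 27.7
tool_pos: [0.5949, -0.009, 0.2068]
ee_rot: [0.001, 0.961, 0.278, 0.003]
force: [0.7, 0.2, -1.0]
width: 0.0336
grasp_force: 40.2
t=27.7 pos [594.9  -9.  206.8] ang -57.7 SHIFT [ 136.7 -275.5    6.4] len 308 TURNz 41.3 width 33.6 grip 40.2 F [ 0.7  0.2 -1. ]
```

```bash
python3 -m crank '[{"travel":[7,-14,0],"dr":[0,0,0],"jaw":1},{"travel":[13.7,-27.5,0],"dr":[0,0,0],"jaw":1},{"travel":[13.7,-27.5,0],"dr":[0,0,0],"jaw":1},{"travel":[13.7,-27.5,0],"dr":[0,0,0],"jaw":1},{"travel":[13.7,-27.5,0],"dr":[0,0,0],"jaw":1},{"travel":[13.7,-27.5,0],"dr":[0,0,0],"jaw":1}]'
python3 -m crank '[{"travel":[13.7,-27.5,0],"dr":[0,0,0],"jaw":1},{"travel":[13.7,-27.5,0],"dr":[0,0,0],"jaw":1},{"travel":[13.7,-27.5,0],"dr":[0,0,0],"jaw":1},{"travel":[13.7,-27.5,0],"dr":[0,0,0],"jaw":1},{"travel":[7,-14,0],"dr":[0,0,0],"jaw":1},{"travel":[0,0,0],"dr":[0,0,0],"jaw":1}]'
python3 -m crank '[{"travel":[0,0,0],"dr":[0,0,5],"jaw":1},{"travel":[0,0,0],"dr":[0,0,6],"jaw":1},{"travel":[0,0,0],"dr":[0,0,6.5],"jaw":1},{"travel":[0,0,0],"dr":[0,0,6.5],"jaw":1},{"travel":[0,0,0],"dr":[0,0,6.5],"jaw":1},{"travel":[0,0,0],"dr":[0,0,6],"jaw":1},{"travel":[0,0,0],"dr":[0,0,5],"jaw":1},{"travel":[0,0,0],"dr":[0,0,0],"jaw":1}]'
python3 -c "from h import *;plan(563.5,297,30,-99)"
```

```text
clock: 28.2
tool_pos: [0.5751, 0.1607, 0.2017]
ee_rot: [-0.0, 0.961, 0.278, -0.001]
force: [0.9, 0.7, -0.8]
width: 0.0333
grasp_force: 40.2
clock: 28.7
tool_pos: [0.5612, 0.3002, 0.2017]
ee_rot: [-0.0, 0.96, 0.279, -0.001]
force: [-1.7, -0.2, 0.1]
width: 0.0334
grasp_force: 40.2
clock: 29.37
tool_pos: [0.562, 0.2962, 0.202]
ee_rot: [0.0, 0.997, -0.083, -0.001]
force: [-0.5, -0.4, -0.7]
width: 0.0336
grasp_force: 40.1
t=29.4 pos [562.  296.2 202. ] ang -99.5 SHIFT [  1.5  -1.2 172. ] len 172 TURNz -0.5 width 33.6 grip 40.1 F [-0.5 -0.4 -0.7]
```

```bash
python3 -m crank '[{"travel":[1.5,-1,10],"dr":[0,0,0],"jaw":1},{"travel":[0,0,25],"dr":[0,0,0],"jaw":1},{"travel":[0,0,33],"dr":[0,0,0],"jaw":1},{"travel":[0,0,33],"dr":[0,0,0],"jaw":1},{"travel":[0,0,30],"dr":[0,0,0],"jaw":1},{"travel":[0,0,18],"dr":[0,0,0],"jaw":1},{"travel":[0,0,4],"dr":[0,0,0],"jaw":1},{"travel":[0,0,0],"dr":[0,0,0],"jaw":1}]'
python3 -m crank '[{"travel":[0,0,5],"dr":[0,0,0],"jaw":1},{"travel":[0,0,3],"dr":[0,0,0],"jaw":1},{"travel":[0,0,0],"dr":[0,0,0],"jaw":1},{"travel":[0,0,0],"dr":[0,0,0],"jaw":1}]'
python3 -c "
from h import *
plan(563.5,297,30,-99)
im,d=env.read_camera('wrist');cv2.imwrite('pics/w6.png',im)
"
```

```text
clock: 30.03
tool_pos: [0.5628, 0.2973, 0.0479]
ee_rot: [0.001, 0.997, -0.08, -0.001]
force: [-0.3, 0.1, -0.8]
width: 0.0335
grasp_force: 40.1
clock: 30.37
tool_pos: [0.5644, 0.2984, 0.0426]
ee_rot: [-0.0, 0.997, -0.08, 0.001]
force: [0.2, 0.4, -0.3]
width: 0.0337
grasp_force: 40.1
t=30.4 pos [564.4 298.4  42.6] ang -99.2 SHIFT [-0.7  1.5 12.6] len 13 TURNz -0.2 width 33.7 grip 40.1 F [ 0.2  0.4 -0.3]
```

View pics/w6.png

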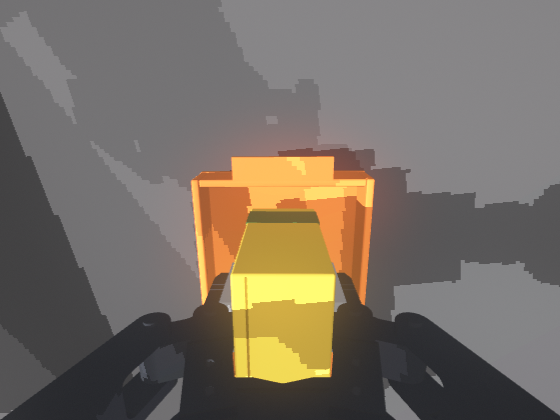

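Carton upright and centred between the walls (200–370). Lowering to contact, expected at TCP z about 30 mm.

```bash
python3 -m crank '[{"travel":[0,0,4],"dr":[0,0,0],"jaw":1},{"travel":[0,0,4],"dr":[0,0,0],"jaw":1},{"travel":[0,0,2],"dr":[0,0,0],"jaw":1},{"travel":[0,0,1],"dr":[0,0,0],"jaw":1},{"travel":[0,0,0],"dr":[0,0,0],"jaw":1},{"travel":[0,0,0],"dr":[0,0,0],"jaw":1}]'
python3 -m crank '[{"travel":[0,0,1],"dr":[0,0,0],"jaw":1},{"travel":[0,0,0],"dr":[0,0,0],"jaw":1}]'
python3 -m crank '[{"travel":[0,0,1],"dr":[0,0,0],"jaw":1},{"travel":[0,0,0],"dr":[0,0,0],"jaw":1}]'
```

```text
clock: 30.92
tool_pos: [0.5639, 0.2981, 0.0307]
ee_rot: [0.0, 0.997, -0.081, -0.0]
force: [-0.7, 0.7, -0.9]
width: 0.0333
grasp_force: 40.1
clock: 31.08
tool_pos: [0.564, 0.2982, 0.0298]
ee_rot: [-0.0, 0.997, -0.081, 0.0]
force: [-0.1, -0.6, -1.0]
width: 0.0336
grasp_force: 40.2
clock: 31.25
tool_pos: [0.5641, 0.2983, 0.0297]
ee_rot: [-0.0, 0.997, -0.081, 0.0]
force: [-3.4, -1.5, 14.7]
width: 0.0334
grasp_force: 41.9
```

```bash
python3 -m crank '[{"travel":[0,0,-0.8],"dr":[0,0,0],"jaw":0.2},{"travel":[0,0,0],"dr":[0,0,0],"jaw":-0.5},{"travel":[0,0,0],"dr":[0,0,0],"jaw":-1},{"travel":[0,0,0],"dr":[0,0,0],"jaw":-1},{"travel":[0,0,0],"dr":[0,0,0],"jaw":-1},{"travel":[0,0,0],"dr":[0,0,0],"jaw":-1}]'
python3 -m crank '[{"travel":[0,0,-10],"dr":[0,0,0],"jaw":-1},{"travel":[0,0,-25],"dr":[0,0,0],"jaw":-1},{"travel":[0,0,-33],"dr":[0,0,0],"jaw":-1},{"travel":[0,0,-33],"dr":[0,0,0],"jaw":-1},{"travel":[0,0,-33],"dr":[0,0,0],"jaw":-1},{"travel":[0,0,-33],"dr":[0,0,0],"jaw":-1},{"travel":[0,0,-20],"dr":[0,0,0],"jaw":-1},{"travel":[0,0,0],"dr":[0,0,0],"jaw":-1}]'
python3 - <<'E'
from h import *
o=env.get_obs();print(o["clock"])
for n in ("scene","wrist"):
    o=env.get_obs();im,d=env.read_camera(n);W=cloud(n,d,o["tool_pos"],o["ee_rot"]);cv2.imwrite(f"pics/end_{n}.png",im)
    for m,c in blobs(W,.035):
        P=W[m];zt=np.percentile(P[:,2],98);t=P[P[:,2]>zt-.006]
        if zt<.15 and P[:,0].mean()>.4: print(n,c.round(),"ztop %.3f"%zt,"topctr",(t[:,:2].mean(0)*1000).round(),"all",*rect(P))
E
```

```text
clock: 31.75
tool_pos: [0.5639, 0.2982, 0.0295]
ee_rot: [0.0, 0.997, -0.081, -0.0]
force: [0.3, 0.5, -0.2]
width: 0.0853
grasp_force: 0.0
clock: 32.42
tool_pos: [0.566, 0.2992, 0.2225]
ee_rot: [-0.002, 0.997, -0.081, 0.003]
force: [0.5, 0.2, 1.1]
width: 0.0854
grasp_force: 0.0
32.4167
scene [ 97. 185.] ztop 0.104 topctr [ 492. -333.] all [ 491. -332.] [66. 40.] 21.5
scene [273. 211.] ztop 0.076 topctr [455.  10.] all [454.   9.] [60. 58.] 16.7
scene [ 89. 226.] ztop 0.088 topctr [ 578. -300.] all [ 580. -299.] [51. 59.] 40.3
scene [175. 259.] ztop 0.102 topctr [ 598. -124.] all [ 598. -123.] [64. 40.] 81.5
scene [431. 306.] ztop 0.081 topctr [566. 297.] all [564. 297.] [35. 59.] 80.7
wrist [ 32. 243.] ztop 0.101 topctr [534. 541.] all [586. 533.] [ 69. 228.] 79.1
wrist [284. 200.] ztop 0.081 topctr [565. 297.] all [563. 298.] [35. 58.] 80.7
wrist [549. 253.] ztop 0.069 topctr [453.  38.] all [457.  30.] [20. 54.] 78.0
wrist [285. 282.] ztop 0.100 topctr [476. 311.] all [479. 310.] [48. 40.] 82.1
```

View pics/end_scene.png

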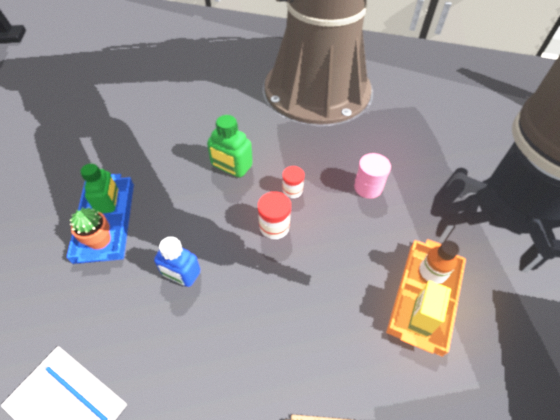

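All four stand upright in their compartments: green (97,185) and cactus (89,226) in blue, amber (437,262) and carton (431,306) in orange. The blue bottle (175,259) and jar (273,211) haven't moved, and the gripper is clear. Handing in.

```bash
python3 -c "
from bench import env
print(env.close_job())"
```

```text
the job is handed in; nothing more can be done
None
```

I made up both orders and handed the job in at about 32 s of robot time: the cactus and green bottle stand in the blue tray and the amber bottle and yellow carton in the orange one, with the blue bottle and white jar left where they were; the hand-in returned no verdict.

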